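# Draw out the stamp drawer with a hooked rod

## Robot

A 7-joint arm with a two-finger parallel gripper is mounted at the origin on the work surface; the furniture and walls round the work are solid. World frame = base frame: x ahead of the robot, y to its left, z up, the work surface at z = 0. Lengths are in m, angles in rad, forces in N, time in s.
With the tool pointing down it reaches from about 0.425 to 0.925 m from the base axis. Payload 6.8 kg.
Tool frame: the origin (TCP) lies on the centre line of the jaws, within the pads' length; the fingertips stand 8 mm ahead of it and the grasp point (between the pads) lies 11 mm behind it (r.finger_overhang is the distance from the TCP to the fingertips, in m); x points along the fingers, z is the direction in which the jaws open and shut, and the axes are right-handed (so a half turn about x gives the same grasp; the last joint's range is limited). The gripper opens to 85 mm and grips with 20 to 120 N. Pads are 22 mm wide; open, the fingers measure 114 mm over their backs; the gripper's body (76 mm by 85 mm) begins 54 mm behind the grasp point. The pads swing forward as they close: fully open they stand 13 mm farther back than shut.
Start: joints at [-1.313, 0.477, 0.022, 1.555, -0.011, 1.109, -0.083], TCP at [0.241, 0.63, 0.215] pointing down, gripper open.
Joint ranges: [-2.96, 2.96], [-0.34, 2.1], [-1.41, 1.46], [0.24, 2.44], [-1.37, 4.51], [0.17, 1.92], [-2.96, 2.96]. Speed limits (rad/s): [2.39, 2.39, 3.14, 3.14, 3.14, 3.14, 3.14].

## Interface

Orientations are given as a rotation vector (axis times angle).
In Python, from bench import r gives the robot as it stands. The module is installed in compiled form; this text tells all that it offers.
- The arm moves only by the tool play_rows, never from a script. Its argument "plan" is a list of rows, each a list of 5 numbers: the opening, from -1 (shut) to 1 (fully open), then the shift along the world's x, y, z in m, then the turn about the world's z in rad. A call has 1 to 10 rows; each row is the pose to reach, as a shift and turn from the pose commanded when the call began; what a row does not reach only later rows make up. A row lasts 1/10 s, in which the tool goes at most 50 mm and 8.59 degrees, less where a joint would pass 70% of its speed; a pose out of reach is approached as far as the arm can. A call with a gripper value outside its range is refused whole. The fingers move at their own pace and stop on an object; "force" is the grip in N (left out, the last holds). Time passes only in rows, so rows that repeat a pose let the fingers close. It gives the time, the measured TCP pose, the force and the opening at its end, in the units of the state.
- r.get_obs(): the state, without advancing time (a new reading comes with each control period).
- r.grab_frame(name): name is "scene" or "side" or "wrist"; returns a dict with "pixels" (400x640x3 uint8, blue, green, red), "z_map" (400x640 float32, m along the optical axis (not along the pixel's ray), 0 where there is no reading), "vfov" (degrees; the focal length in pixels is half the picture's height over the tangent of half this angle, whatever the lens; pixels are square), "cx", "cy" (the principal point, pixels), "D" ([k1, k2, p1, p2, k3] as OpenCV has them; the pictures are not rectified), "R" (3x3) and "t" (3): a world point X has camera coordinates R X + t; the wrist camera has in their place "tool_from_camera" (4x4, takes a point from camera to tool coordinates, whose origin is the TCP and whose axes are the tool frame's). Camera axes: x right, y down, z forward; pixel columns grow to the right and rows downward; lengths in m; the calibration is good to about 2 mm. A picture is of the moment at which its call begins: read the wrist's pose just before it.
- r.hand_in(): hands the job in, once; it reports no verdict.
Trained networks look in a picture, given as the dict that the camera call returned (one of the last four; its "shot" number tells which), for a name from the list of things; names that differ only in an ending like _2 or _b are one class to them, and where a whole thing is asked for, a point or a joint stands for the part that bears it (a point fixed in the world has none). Each returns a list of dicts, best first, with "conf" (0 to 1); they miss things now and then, are a little off and sometimes report something else, mostly with a low value. They report only what shows in the picture. A call takes as long as a camera call.
- r.outline_of(picture, label): "mask" (400x640 bool, what is visible of it) and "bbox" ([left, top, right, bottom] as shares, 0 to 1, of the picture: columns of its width, rows of its height, round what is visible of it).
- r.pinpoint(picture, label): "position" ([column, row] as shares, 0 to 1, of the picture: columns of its width, rows of its height: a listed point, or the origin of a listed thing).
The state is a dict: "clock": time; "joints": joint angles; "qvel": joint speeds; "tau": joint torques, N m; "tcp_pos": TCP position; "orientation": TCP orientation; "contact_force": force on the tool from outside, world axes, zero at the start; "moment": the same for the moment, N m; "grip_width": finger opening in m.
Only numpy, scipy, OpenCV 4.12 (cv2) and the standard library are available. Lean on these libraries where they do the work, as an engineer would, in place of code of your own. Each camera call takes 0.05 s, during which the arm holds its last target.

## Task

The pull eye of the low wooden cabinet's drawer is hidden under the overhanging top, where fingers do not reach. Take the hooked rod by its upright grip, feel gently under the ledge for the eye, catch it with the upturned tip and draw the drawer out nearly to its stop, keeping the hand off the cabinet and leaving the things round about where they are. Then unhook the rod and stand it on its foot on the table, well clear of the drawer and its eye.

Things in the scene. Friction and masses are not known exactly. Their poses are not given: they have to be found in the camera images.
- hook: hooked rod standing on the table, about 0.26 kg. Origin: centre of the underside of its steel foot plate (70 x 50 x 6 mm, long along x). x along the rod towards the tip, z up. Over the foot an upright wooden grip, 30 mm (x) by 24 mm (y), z = 20 to 106 mm, to be gripped from above. A round steel rod, 8 mm thick, runs at z = 12 mm from the grip to x = 105 mm, where it turns straight up
- hook_tip (a point): top end of the upturned 8 mm tip of the hooked rod, at (105, 0, 44) mm in the hook's frame
- cabinet: low wooden cabinet fixed on the table, 180 x 180 mm, 94 mm high; origin: centre of its underside, z up, front towards its own -x. Its 14 mm top overhangs the drawer as a ledge: front edge at x = -90 mm, underside at z = 80 mm. The space under the ledge is closed by cheeks at y = -79 and +79 mm, empty but for the eye, and its ground is the table top
- drawer_front (a point): middle of the drawer's front face, 58 mm over the table; axes as the cabinet's. At (-40, 0, 58) mm in the cabinet's frame when shut; moves with the drawer
- slot_mid (a point): middle of the slot in the drawer's front face (same point as drawer_front). In this slot the unmeasured EYE is clamped tight, anywhere up to 20 mm to either side along y: a level U loop of 6 mm wire 58 mm over the table (z = 55 to 61), open up and down, 31 mm wide outside, reaching 26 mm out from the face; its opening is 19 mm wide (y) and spans 4 to 20 mm off the face
- drawer (a joint): how far the drawer is pulled out, in m: 0 shut (it starts between 0 and 0.01), 0.105 at its stop; slides along the cabinet's -x and stays where it is left; it takes a pull of about 5 N to move
- spool_brown: bystander: wooden spool of brown thread, 40 mm across, 49 mm high, standing on the cabinet; origin at the centre of its underside
- dish: bystander: small round dish of snaps, 74 mm across, 18 mm high, on the cabinet; origin at the centre of its underside
- spool_cream: bystander: spool of cream thread, 40 mm across, 49 mm high, standing on the table; origin at the centre of its underside

How it is judged:
By the outcome, as a careful person would: the job done as asked, in the order asked, and still so for the second after the job is handed in, with the robot touching nothing.
It also fails if it takes over 58 s, if anything falls off the work surface, if the arm or the gripper's body presses on something with over 40 N, if the wrist force passes 120 N, or if a joint passes its speed limit or range.

## Working session

There is one attempt and no reset: what is moved stays moved. The work goes in short steps, Python scripts to look and compute and a tool call to move; the robot and the scene stay as the last step left them, time stands still between calls to the robot, and variables do not carry over. Pictures are saved under pics/ and viewed, and the job is handed in when it is done.

Besides the shell and the picture viewer there is one more tool, called after "Request:" as name([rows], argument=value, ...), one row to a line, values as JSON. play_rows: Moves the arm, as the interface text tells. Its arguments: {"type":"object","properties":{"plan":{"type":"array","items":{"type":"array","items":{"type":"number"}}},"force":{"type":"number"}},"required":["plan"]}

```bash
mkdir -p pics; cat > h.py <<'E'
import numpy as np, cv2
from bench import r
def K(p):
    h,w=p["pixels"].shape[:2]; f=h/2/np.tan(np.radians(p["vfov"])/2)
    return np.array([[f,0,p["cx"]],[0,f,p["cy"]],[0,0,1.]])
def pose(p,obs=None):
    if "R" in p: return np.array(p["R"]),np.array(p["t"])
    T=np.array(p["tool_from_camera"]); Rt=cv2.Rodrigues(np.array(obs["orientation"],float))[0]
    W=np.eye(4);W[:3,:3]=Rt;W[:3,3]=obs["tcp_pos"]; C=np.linalg.inv(W@T); return C[:3,:3],C[:3,3]
def cloud(p,obs=None,mask=None):
    z=p["z_map"]; m=z>0
    if mask is not None: m&=mask
    v,u=np.nonzero(m); n=cv2.undistortPoints(np.stack([u,v],1).astype(np.float64)[:,None],K(p),np.array(p["D"],float))[:,0]
    d=z[v,u]; c=np.column_stack([n*d[:,None],d]); R,t=pose(p,obs); return (c-t)@R,u,v
def ray_plane(p,px,zp,obs=None):
    n=cv2.undistortPoints(np.array([[px]],float),K(p),np.array(p["D"],float))[0,0]
    R,t=pose(p,obs); o=-R.T@t; d=R.T@np.array([n[0],n[1],1]); return o+d*(zp-o[2])/d[2]
def proj(p,X,obs=None):
    R,t=pose(p,obs); return cv2.projectPoints(np.array(X,float).reshape(-1,1,3),cv2.Rodrigues(R)[0],t,K(p),np.array(p["D"],float))[0][:,0]
E
python3 - <<'E'
from h import *
o=r.get_obs(); print(o)
for n in ["scene","side","wrist"]:
    p=r.grab_frame(n); cv2.imwrite(f"pics/{n}0.png",p["pixels"])
    for l in ["hook","hook_tip","cabinet","drawer_front","spool_brown","dish","spool_cream"]:
        q=r.pinpoint(p,l); m=r.outline_of(p,l)
        print(n,l,[(np.round(np.array(a["position"])*[640,400],1),round(a["conf"],2)) for a in q[:2]],end=' ')
        if m:
            c,_,_=cloud(p,o,m[0]["mask"]); print(round(m[0]["conf"],2), len(c), np.round(np.percentile(c,[2,50,98],axis=0),3).tolist() if len(c) else '')
        else: print()
E
```

```text
{'clock': 0.0, 'joints': array([-1.31311344,  0.47779371,  0.02237255,  1.55647769, -0.011532  ,
        1.10930895, -0.08311809]), 'qvel': array([-0.0007458 ,  0.00088708,  0.00024659,  0.00072348, -0.00039566,
        0.00100017, -0.00021714]), 'tau': array([-1.79776898e-04, -5.96438384e+01,  1.60792217e+00, -2.81205618e+01,
        1.24479129e-02,  9.32816503e-03, -1.15553732e-05]), 'tcp_pos': array([0.24123313, 0.62973627, 0.21371959]), 'orientation': array([-0.93679072,  1.36184092,  0.93488444]), 'contact_force': array([-0.44498221, -0.66496782, -0.12209361]), 'moment': array([0.05201813, 0.01099725, 0.05455565]), 'grip_width': 0.08511490257004072}
scene hook [(array([351.9, 267.1]), 0.7)] 0.77 1041 [[0.433, -0.076, -0.002], [0.45, -0.051, 0.027], [0.49, 0.063, 0.105]]
scene hook_tip [(array([326.1, 233. ]), 0.67)] 0.86 958 [[0.433, -0.076, -0.0], [0.449, -0.052, 0.03], [0.478, 0.036, 0.105]]
scene cabinet [(array([284.7, 212.8]), 0.56)] 0.71 3483 [[0.386, 0.194, -0.0], [0.446, 0.245, 0.072], [0.563, 0.364, 0.094]]
scene drawer_front [(array([286.7, 201.4]), 0.56)] 0.66 479 [[0
[... 897 characters left out ...]
1)] 0.59 771 [[0.414, 0.221, 0.009], [0.48, 0.244, 0.035], [0.551, 0.25, 0.061]]
side spool_brown [(array([279.2, 176.7]), 0.74)] 0.52 231 [[0.406, 0.319, 0.097], [0.42, 0.325, 0.124], [0.439, 0.353, 0.145]]
side dish [(array([308.4, 180. ]), 0.79)] 0.63 255 [[0.478, 0.282, 0.096], [0.512, 0.323, 0.105], [0.545, 0.353, 0.113]]
side spool_cream [(array([409.7, 279.9]), 0.92), (array([307.5, 198.9]), 0.34)] 0.89 505 [[0.574, -0.148, -0.001], [0.587, -0.139, 0.032], [0.629, -0.048, 0.05]]
wrist hook [] 
wrist hook_tip [] 
wrist cabinet [] 0.59 603 [[0.385, 0.315, 0.062], [0.388, 0.343, 0.08], [0.392, 0.372, 0.096]]
wrist drawer_front [] 
wrist spool_brown [] 
wrist dish [] 
wrist spool_cream []
```

```bash
python3 - <<'E'
import cv2,numpy as np
a=cv2.imread("pics/scene0.png");b=cv2.imread("pics/side0.png")
print(a.shape)
c=lambda i:cv2.resize(i[150:300,230:450],None,fx=3.6,fy=3.6,interpolation=cv2.INTER_CUBIC)
cv2.imwrite("pics/sc.png",c(a));cv2.imwrite("pics/sd.png",c(b))
E
```

```text
(400, 640, 3)
```

View pics/sc.png

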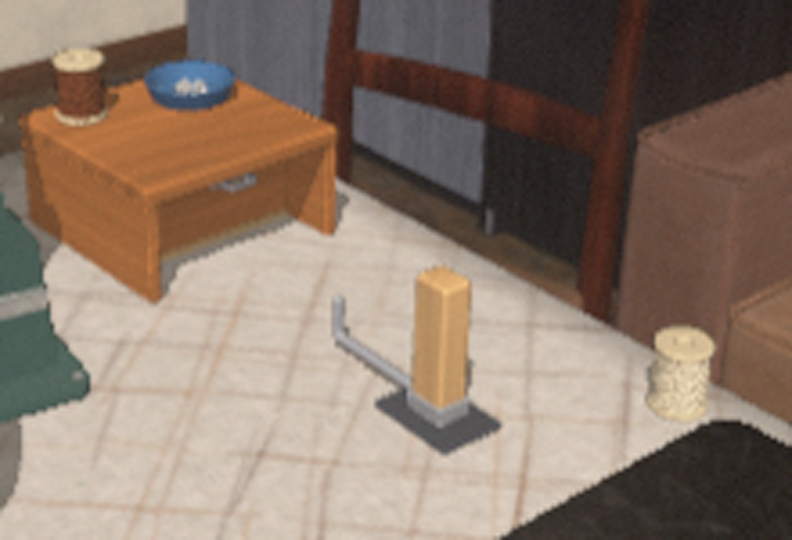

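View pics/sd.png

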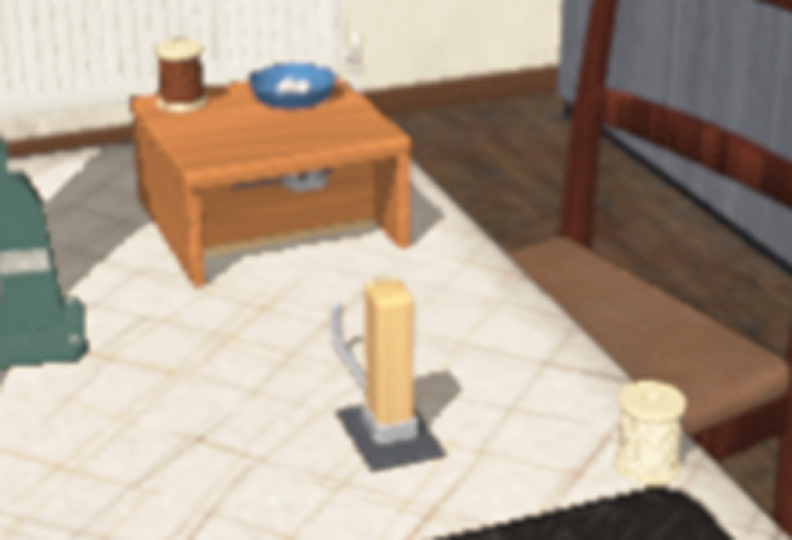

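View pics/scene0.png

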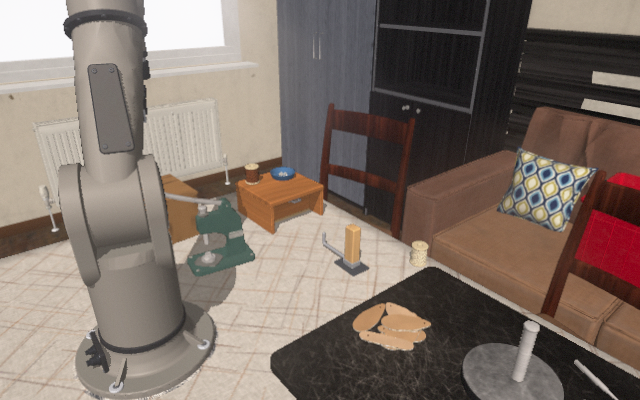

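```bash
python3 - <<'E'
from h import *
for n in ["scene","side"]:
    p=r.grab_frame(n); C,u,v=cloud(p)
    m=r.outline_of(p,"cabinet")[0]["mask"]; 
    box=(C[:,0]>.35)&(C[:,0]<.62)&(C[:,1]>.15)&(C[:,1]<.42)
    top=box&(abs(C[:,2]-.094)<.004)
    rc=cv2.minAreaRect(C[top][:,:2].astype(np.float32)*1000); print(n,"top",rc, cv2.boxPoints(rc).round(1).tolist())
    e=(C[:,0]>.40)&(C[:,0]<.55)&(C[:,1]>.205)&(C[:,1]<.238)&(C[:,2]>.045)&(C[:,2]<.07)
    print("eye pts",np.column_stack([C[e]*1000,u[e],v[e]]).round(0).tolist()[:60])
    fr=(C[:,0]>.41)&(C[:,0]<.54)&(C[:,1]>.235)&(C[:,1]<.26)&(C[:,2]>.015)&(C[:,2]<.055)
    q=C[fr]; k=np.polyfit(q[:,0],q[:,1],1); print("drawer face y=",k, "at x .475",np.polyval(k,.475))
    H=(C[:,0]>.40)&(C[:,0]<.55)&(C[:,1]>-.12)&(C[:,1]<.12)
    g=H&(C[:,2]>.098)&(C[:,2]<.112); print("griptop",cv2.minAreaRect(C[g][:,:2].astype(np.float32)*1000),g.sum(), C[g].mean(0))
    for z0,z1 in[(.008,.018),(.02,.05)]:
        rod=H&(C[:,2]>z0)&(C[:,2]<z1)&(C[:,1]>-.02); print("rod",rod.sum(),C[rod].mean(0))
        if z0<.01: print(np.polyfit(C[rod][:,1],C[rod][:,0],1))
    gm=cv2.cvtColor(p["pixels"],cv2.COLOR_BGR2HSV)[v,u]; gg=(gm[:,0]>60)&(gm[:,0]<95)&(gm[:,1]>80)&(C[:,2]>.005)&(C[:,2]<.5)
    print("green",np.percentile(C[gg],[1,50,99],axis=0).round(3).tolist())
    for lab in["hook_tip","hook","drawer_front"]:
        px=np.array(r.pinpoint(p,lab)[0]["position"])*[640,400]
        print(lab,ray_plane(p,px,{"hook_tip":.044,"hook":0,"drawer_front":.058}[lab]))
E
```

```text
scene top ((476.3707580566406, 284.730712890625), (182.64903259277344, 183.17457580566406), 1.7088050842285156) [[382.3999938964844, 373.6000061035156], [387.79998779296875, 190.5], [570.4000244140625, 195.89999389648438], [564.9000244140625, 379.0]]
eye pts [[507.0, 230.0, 59.0, 299.0, 198.0], [504.0, 234.0, 56.0, 297.0, 199.0], [503.0, 229.0, 58.0, 298.0, 199.0], [503.0, 224.0, 60.0, 299.0, 199.0], [506.0, 223.0, 59.0, 300.0, 199.0], [496.0, 220.0, 60.0, 298.0, 200.0], [500.0, 220.0, 59.0, 299.0, 200.0], [503.0, 219.0, 58.0, 300.0, 200.0], [479.0, 233.0, 58.0, 290.0, 201.0], [480.0, 230.0, 58.0, 291.0, 201.0], [481.0, 226.0, 60.0, 292.0, 201.0], [484.0, 226.0, 58.0, 293.0, 201.0], [484.0, 222.0, 60.0, 294.0, 201.0], [485.0, 219.0, 61.0, 295.0, 201.0], [489.0, 219.0, 60.0, 296.0, 201.0], [492.0, 219.0, 59.0, 297.0, 201.0], [496.0, 219.0, 58.0, 298.0, 201.0], [500.0, 220.0, 56.0, 299.0, 201.0], [501.0, 217.0, 57.0, 300.0, 201.0], [479.0, 229.0, 56.0, 291.0, 202.0], [481.0, 227.0, 56.0, 292.0, 202.0], [483.0, 224.0, 57.0, 293.0, 202.0], [482.0, 219.0, 59.0, 294.0, 202.0], [487.0, 221.
[... 2549 characters left out ...]
 0.03321851]Traceback (most recent call last):
  File "<stdin>", line 18, in <module>
    return _quantile_unchecked(
        a, q, axis, out, overwrite_input, method, keepdims, weights)
    return _ureduce(a,
                    func=_quantile_ureduce_func,
    ...<5 lines>...
                    overwrite_input=overwrite_input,
                    method=method)
    r = func(a, **kwargs)
    result = _quantile(arr,
                       quantiles=q,
    ...<2 lines>...
                       out=out,
                       weights=wgt)
    slices_having_nans = np.isnan(arr[-1, ...])
                                  ~~~^^^^^^^^^
IndexError: index -1 is out of bounds for axis 0 with size 0
```

```bash
python3 - <<'E'
from h import *
p=r.grab_frame("scene"); C,u,v=cloud(p)
for (a,b) in [(215,212),(240,250),(210,265),(250,255),(195,240),(190,200),(180,190)]:
    i=np.argmin((u-a)**2+(v-b)**2); print(a,b,C[i].round(3))
for lab,z in[("hook_tip",.044),("hook",0),("drawer_front",.058)]:
    px=np.array(r.pinpoint(p,lab)[0]["position"])*[640,400]; print(lab,ray_plane(p,px,z))
m=(u>185)&(u<256)&(v>200)&(v<275)&(C[:,2]>.02)&(C[:,0]<.6)
print(np.percentile(C[m],[2,50,98],axis=0).round(3))
o=r.get_obs(); print(o["tcp_pos"]);print(cv2.Rodrigues(o["orientation"])[0].round(3)); print(o["clock"])
# hook foot
H=(C[:,0]>.40)&(C[:,0]<.55)&(C[:,1]>-.12)&(C[:,1]<.12)
hs=p["pixels"][v,u].astype(int).max(1)
f=H&(hs<110)&(C[:,2]<.012)&(C[:,2]>-.01); rc=cv2.minAreaRect(C[f][:,:2].astype(np.float32)*1000);print(rc)
# overlay check hypothesised hook
import math
def hook(P,x,y,yaw): 
    c,s=math.cos(yaw),math.sin(yaw); P=np.array(P,float)/1000
    return np.column_stack([x+c*P[:,0]-s*P[:,1],y+s*P[:,0]+c*P[:,1],P[:,2]])
pts=[[-35,-25,6],[35,-25,6],[35,25,6],[-35,25,6],[-15,-12,106],[15,-12,106],[15,12,106],[-15,12,106],[105,0,44],[105,0,12]]
for n in["scene","side"]:
    p=r.grab_frame(n); im=cv2.resize(p["pixels"],None,fx=4,fy=4,interpolation=cv2.INTER_CUBIC)
    for q in proj(p,hook(pts,.4565,-.046,math.radians(89))): cv2.circle(im,tuple(int(k) for k in (q*4+1.5)),3,(0,0,255),-1)
    E=[]
    for x,y in [(.477,.2443),(.477,.2185),(.508,.2185),(.508,.2443),(.4925,.2327)]: E.append([x,y,.061])
    for q in proj(p,E): cv2.circle(im,tuple(int(k) for k in (q*4+1.5)),2,(0,255,0),-1)
    cv2.imwrite(f"pics/ov_{n}.png",im[680:1140,1040:1640])
E
```

```text
215 212 [0.229 0.167 0.13 ]
240 250 [0.272 0.146 0.022]
210 265 [0.193 0.145 0.014]
250 255 [0.285 0.123 0.015]
195 240 [ 0.221  0.293 -0.001]
190 200 [0.177 0.169 0.174]
180 190 [0.217 0.339 0.125]
hook_tip [0.45936012 0.06198654 0.044     ]
hook [ 0.46061637 -0.04020092  0.        ]
drawer_front [0.47686828 0.23057234 0.058     ]
[[0.184 0.144 0.022]
 [0.236 0.157 0.09 ]
 [0.389 0.33  0.163]]
[0.24145939 0.63035586 0.21471585]
[[ 0.    -0.934  0.358]
 [ 0.     0.358  0.934]
 [-1.     0.     0.   ]]
2.8
((457.81475830078125, -42.01613998413086), (50.42596435546875, 72.34419250488281), 0.053855154663324356)
```

View pics/ov_scene.png

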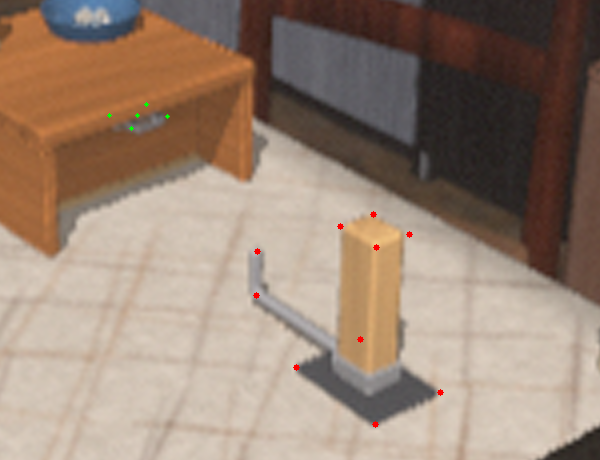

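View pics/ov_side.png

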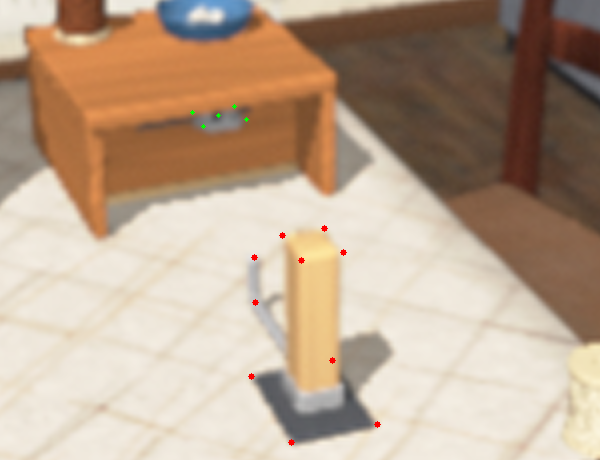

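Request:
play_rows([
  [1, 0.216, -0.673, 0.01, 0.358],
  [1, 0.216, -0.673, 0.01, 0.358],
  [1, 0.216, -0.673, 0.01, 0.358],
  [1, 0.216, -0.673, 0.01, 0.358],
  [1, 0.216, -0.673, 0.01, 0.358],
  [1, 0.216, -0.673, 0.01, 0.358],
  [1, 0.216, -0.673, 0.01, 0.358],
  [1, 0.216, -0.673, 0.01, 0.358],
  [1, 0.216, -0.673, 0.01, 0.358],
  [1, 0.216, -0.673, 0.01, 0.358],
])

```text
clock: 3.9
tcp_pos: [0.3946, 0.1524, 0.2222]
orientation: [-1.203, 1.212, 1.203]
contact_force: [0.6, 0.2, 1.3]
grip_width: 0.0855
```

Request:
play_rows([
  [1, 0.061, -0.191, -0.01, 0],
  [1, 0.061, -0.191, -0.01, 0],
  [1, 0.061, -0.191, -0.01, 0],
  [1, 0.061, -0.191, -0.01, 0],
  [1, 0.061, -0.191, -0.01, 0],
  [1, 0.061, -0.191, -0.01, 0],
  [1, 0.061, -0.191, -0.01, 0],
])

```text
clock: 4.6
tcp_pos: [0.4551, -0.0357, 0.2118]
orientation: [-1.204, 1.212, 1.205]
contact_force: [0.1, 0.2, -0.7]
grip_width: 0.0856
```

```bash
python3 - <<'E'
from h import *
o=r.get_obs(); print(o["clock"],o["tcp_pos"],o["qvel"].round(3)); R=cv2.Rodrigues(o["orientation"])[0];print(R.round(3))
p=r.grab_frame("wrist"); cv2.imwrite("pics/w1.png",p["pixels"])
C,u,v=cloud(p,o)
g=(C[:,0]>.42)&(C[:,0]<.5)&(C[:,1]>-.08)&(C[:,1]<0)&(C[:,2]>.095)&(C[:,2]<.115)
print(g.sum(),cv2.minAreaRect(C[g][:,:2].astype(np.float32)*1000),C[g].mean(0) if g.any() else 0)
E
```

```text
4.6 [ 0.45508277 -0.03568913  0.21176838] [-0.013 -0.003 -0.008  0.003  0.001 -0.002  0.001]
[[-0.    -1.     0.007]
 [ 0.     0.007  1.   ]
 [-1.     0.     0.   ]]
953 ((459.5054931640625, -40.789512634277344), (29.19957160949707, 24.44503402709961), 89.44943237304688) [ 0.45789629 -0.04048478  0.10583626]
```

View pics/w1.png

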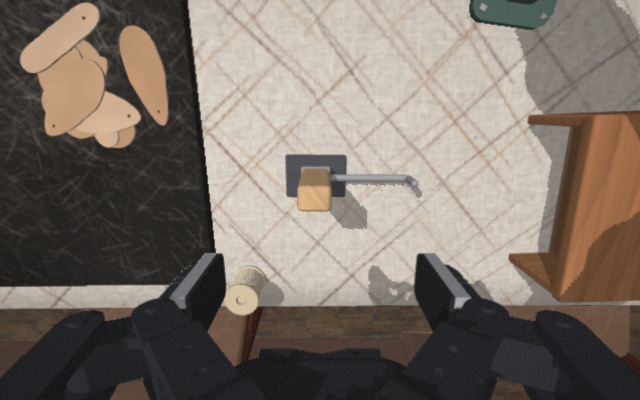

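Request:
play_rows([
  [1, 0.003, -0.006, -0.04, 0],
  [1, 0.003, -0.006, -0.08, 0],
  [1, 0.003, -0.006, -0.115, 0],
  [1, 0.003, -0.006, -0.137, 0],
  [1, 0.003, -0.006, -0.137, 0],
  [-1, 0.003, -0.006, -0.137, 0],
  [-1, 0.003, -0.006, -0.137, 0],
  [-1, 0.003, -0.006, -0.137, 0],
  [-1, 0.003, -0.006, -0.137, 0],
  [-1, 0.003, -0.006, -0.137, 0],
], force=60)

```text
clock: 5.65
tcp_pos: [0.4592, -0.0421, 0.076]
orientation: [-1.204, 1.21, 1.203]
contact_force: [-1.2, 2.1, 8.0]
grip_width: 0.0286
```

Request:
play_rows([
  [-1, 0, 0, 0, 0],
  [-1, 0, 0, 0, 0],
  [-1, 0, 0, 0, 0],
])

```text
clock: 5.95
tcp_pos: [0.4592, -0.0421, 0.076]
orientation: [-1.204, 1.21, 1.202]
contact_force: [-1.7, 1.3, 7.9]
grip_width: 0.0288
```

Request:
play_rows([
  [-1, 0, 0, 0.006, 0],
  [-1, 0, 0, 0.006, 0],
  [-1, 0, 0.04, 0.006, 0],
  [-1, 0.007, 0.07, 0.006, 0],
  [-1, 0.014, 0.09, 0.006, 0],
  [-1, 0.014, 0.09, 0.006, 0],
  [-1, 0.014, 0.09, 0.006, 0],
])

```text
clock: 6.65
tcp_pos: [0.4719, 0.0474, 0.0806]
orientation: [-1.204, 1.213, 1.204]
contact_force: [0.0, -0.7, -2.9]
grip_width: 0.0283
```

```bash
cat > tip.py <<'E'
from h import *
import sys
o=r.get_obs(); print(o["clock"],o["tcp_pos"].round(4),o["contact_force"].round(1))
tag=sys.argv[1]
for n in ["scene","side"]:
    p=r.grab_frame(n); cv2.imwrite(f"pics/{n}_{tag}.png",p["pixels"])
    C,u,v=cloud(p)
    x0,y0=o["tcp_pos"][:2]
    rod=(abs(C[:,0]-x0)<.03)&(C[:,1]>y0+.05)&(C[:,1]<y0+.12)&(C[:,2]>.004)&(C[:,2]<.1)
    hsv=cv2.cvtColor(p["pixels"],cv2.COLOR_BGR2HSV)[v,u]; rod&=hsv[:,1]<70
    q=C[rod]; print(n,len(q))
    t=q[q[:,1]>y0+.095]; print(" tip",np.percentile(t,[2,50,98],axis=0).round(4).tolist())
    h=q[q[:,1]<y0+.095]; 
    if len(h): print(" rod",np.percentile(h,[2,50,98],axis=0).round(4).tolist())
    im=cv2.resize(p["pixels"],None,fx=4,fy=4,interpolation=cv2.INTER_CUBIC); cv2.imwrite(f"pics/{n}_{tag}z.png",im[640:1120,1000:1640])
E
python3 tip.py a
```

```text
6.65 [0.4719 0.0474 0.0806] [ 0.  -0.7 -2.9]
scene 75
 tip [[0.466, 0.1459, 0.0182], [0.4701, 0.1484, 0.0322], [0.4752, 0.1527, 0.0489]]
 rod [[0.4661, 0.098, 0.0134], [0.4694, 0.1201, 0.0193], [0.4734, 0.141, 0.0216]]
side 63
 tip [[0.4679, 0.1454, 0.0206], [0.4715, 0.148, 0.0364], [0.4755, 0.154, 0.0491]]
 rod [[0.4671, 0.0988, 0.0176], [0.4696, 0.1207, 0.0211], [0.4737, 0.1416, 0.0238]]
```

```bash
ls pics
```

```text
ov_scene.png
ov_side.png
sc.png
scene0.png
scene_a.png
scene_az.png
sd.png
side0.png
side_a.png
side_az.png
w1.png
wrist0.png
```

View pics/scene_az.png

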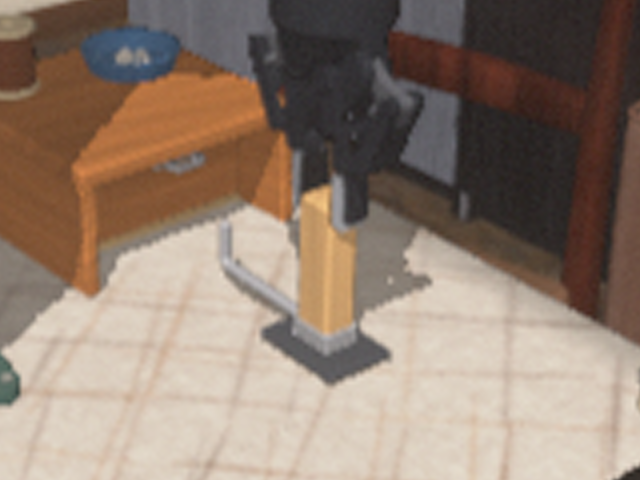

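View pics/side_az.png

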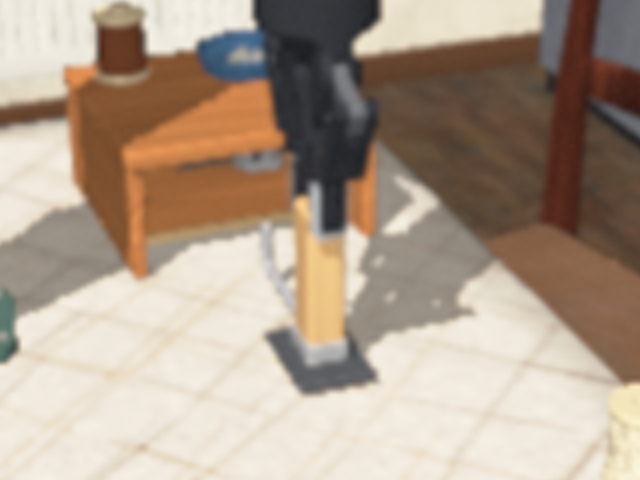

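Request:
play_rows([
  [-1, 0.021, 0.02, 0, 0],
  [-1, 0.021, 0.045, 0, 0],
  [-1, 0.021, 0.06, 0, 0],
  [-1, 0.021, 0.068, 0, 0],
  [-1, 0.021, 0.075, 0, 0],
  [-1, 0.021, 0.081, 0, 0],
  [-1, 0.021, 0.081, 0, 0],
  [-1, 0.021, 0.081, 0, 0],
])

```text
clock: 7.55
tcp_pos: [0.4931, 0.1277, 0.0808]
orientation: [-1.203, 1.214, 1.203]
contact_force: [-0.8, 0.9, -2.5]
grip_width: 0.0287
```

```bash
python3 tip.py b
```

```text
7.55 [0.4931 0.1277 0.0808] [-0.8  0.9 -2.5]
scene 96
 tip [[0.4799, 0.2236, 0.0156], [0.493, 0.2301, 0.0377], [0.5131, 0.246, 0.0598]]
 rod [[0.4798, 0.179, 0.014], [0.4902, 0.209, 0.0202], [0.5014, 0.2218, 0.0614]]
side 94
 tip [[0.4783, 0.2228, 0.0214], [0.4913, 0.2321, 0.0529], [0.5054, 0.2452, 0.0615]]
 rod [[0.4841, 0.1811, 0.0175], [0.4909, 0.2144, 0.023], [0.5018, 0.2224, 0.0617]]
```

View pics/scene_bz.png

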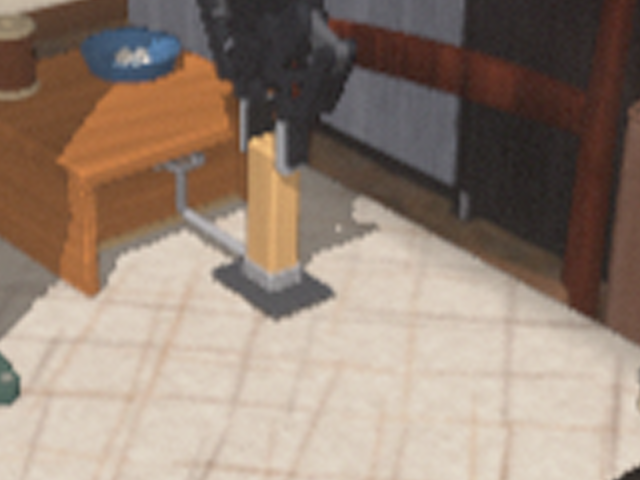

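View pics/side_bz.png

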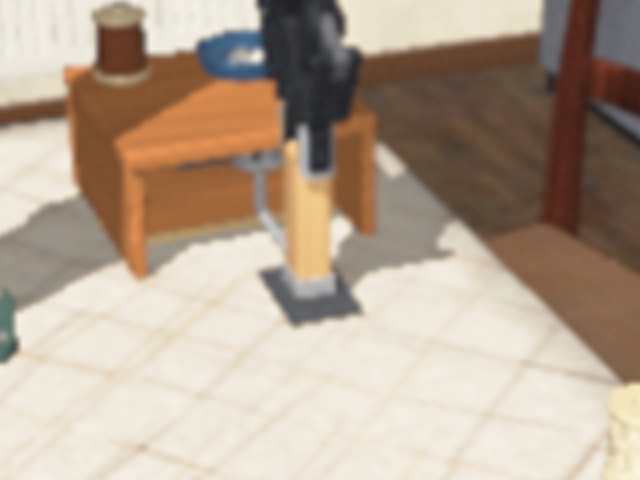

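Request:
play_rows([
  [-1, 0, 0.001, 0.003, 0],
  [-1, 0, 0.001, 0.006, 0],
  [-1, 0, 0.001, 0.009, 0],
  [-1, 0, 0.001, 0.009, 0],
])

```text
clock: 8.05
tcp_pos: [0.4937, 0.1294, 0.0904]
orientation: [-1.204, 1.212, 1.203]
contact_force: [0.7, -0.8, -2.1]
grip_width: 0.0285
```

Request:
play_rows([
  [-1, 0, 0, 0.003, 0],
  [-1, 0, 0, 0.006, 0],
  [-1, 0, 0, 0.009, 0],
  [-1, 0, 0, 0.011, 0],
  [-1, 0, 0, 0.011, 0],
])

```text
clock: 8.55
tcp_pos: [0.4935, 0.1294, 0.1011]
orientation: [-1.203, 1.212, 1.203]
contact_force: [0.1, 0.3, -3.0]
grip_width: 0.0283
```

```bash
python3 tip.py c
```

```text
8.55 [0.4935 0.1294 0.1011] [ 0.1  0.3 -3. ]
scene 77
 tip [[0.4793, 0.2256, 0.0249], [0.494, 0.2315, 0.0472], [0.5183, 0.2458, 0.0597]]
 rod [[0.4791, 0.1805, 0.0344], [0.491, 0.2108, 0.0412], [0.502, 0.2226, 0.0792]]
side 83
 tip [[0.4786, 0.2262, 0.0161], [0.4916, 0.2361, 0.0548], [0.5052, 0.248, 0.0628]]
 rod [[0.4818, 0.1828, 0.0385], [0.4911, 0.218, 0.0439], [0.5035, 0.2233, 0.0627]]
```

View pics/scene_cz.png

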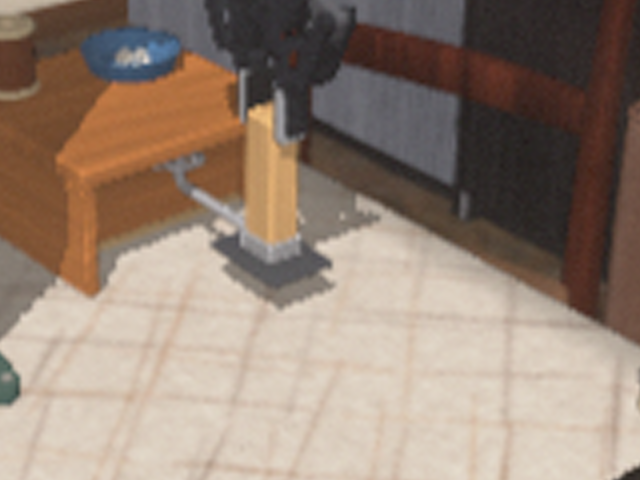

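Request:
play_rows([
  [-1, 0, -0.005, 0, 0],
  [-1, 0, -0.01, 0, 0],
  [-1, 0.001, -0.015, 0, 0],
  [-1, 0.001, -0.02, 0, 0],
  [-1, 0.001, -0.025, 0, 0],
  [-1, 0.001, -0.03, 0, 0],
  [-1, 0.001, -0.03, 0, 0],
])

```text
clock: 9.35
tcp_pos: [0.4939, 0.0993, 0.1006]
orientation: [-1.203, 1.213, 1.204]
contact_force: [-0.5, 2.9, -2.1]
grip_width: 0.0285
```

```bash
cat > dr.py <<'E'
from h import *
import sys
o=r.get_obs(); print(o["clock"],o["tcp_pos"].round(4),o["contact_force"].round(1))
for n in ["scene","side"]:
    p=r.grab_frame(n); C,u,v=cloud(p)
    cv2.imwrite(f"pics/{n}_{sys.argv[1]}z.png",cv2.resize(p["pixels"],None,fx=4,fy=4,interpolation=cv2.INTER_CUBIC)[640:1120,1000:1640])
    hsv=cv2.cvtColor(p["pixels"],cv2.COLOR_BGR2HSV)[v,u]
    fr=(C[:,0]>.415)&(C[:,0]<.54)&(C[:,1]>.10)&(C[:,1]<.26)&(C[:,2]>.02)&(C[:,2]<.05)&(hsv[:,1]>100)
    q=C[fr]; 
    hy,e=np.histogram(q[:,1],bins=np.arange(.1,.26,.002)); k=hy.argmax(); print(n,len(q),"face y",e[k],hy[k], np.median(q[abs(q[:,1]-e[k])<.004],axis=0).round(4))
E
python3 dr.py d
```

```text
9.35 [0.4939 0.0993 0.1006] [-0.5  2.9 -2.1]
scene 290 face y 0.2200000000000001 105 [0.4631 0.22   0.0342]
side 287 face y 0.2200000000000001 97 [0.4574 0.22   0.0343]
```

View pics/scene_dz.png

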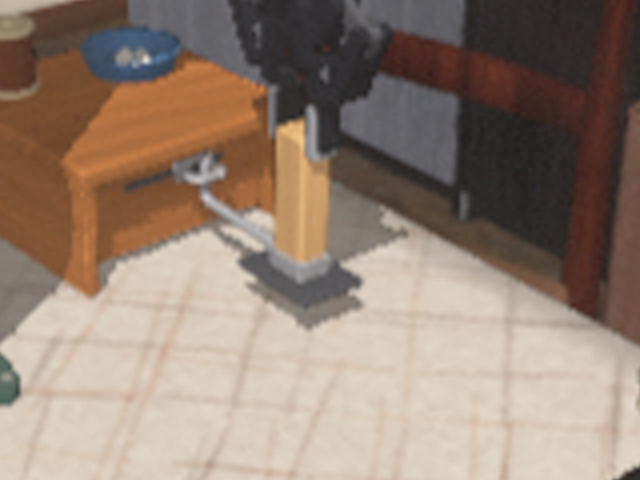

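Request:
play_rows([
  [-1, 0, -0.008, 0, 0],
  [-1, 0, -0.016, 0, 0],
  [-1, 0.001, -0.024, 0, 0],
  [-1, 0.001, -0.032, 0, 0],
  [-1, 0.001, -0.04, 0, 0],
  [-1, 0.001, -0.048, 0, 0],
  [-1, 0.002, -0.055, 0, 0],
  [-1, 0.002, -0.061, 0, 0],
  [-1, 0.002, -0.067, 0, 0],
  [-1, 0.002, -0.067, 0, 0],
])

```text
clock: 10.45
tcp_pos: [0.4958, 0.0319, 0.1006]
orientation: [-1.203, 1.214, 1.204]
contact_force: [-0.6, 2.7, -3.2]
grip_width: 0.0283
```

```bash
python3 dr.py e
```

```text
10.45 [0.4958 0.0319 0.1006] [-0.6  2.7 -3.2]
scene 305 face y 0.15200000000000005 125 [0.4623 0.1526 0.0345]
side 335 face y 0.15200000000000005 134 [0.4592 0.1525 0.034 ]
```

View pics/scene_ez.png

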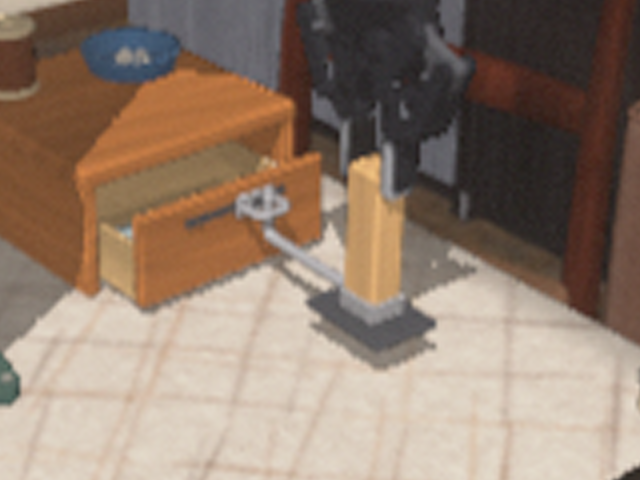

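Request:
play_rows([
  [-1, 0, -0.003, 0, 0],
  [-1, 0, -0.006, 0, 0],
  [-1, 0, -0.008, 0, 0],
  [-1, 0, -0.008, 0, 0],
  [-1, 0, -0.008, 0, 0],
])

```text
clock: 11.05
tcp_pos: [0.4961, 0.0246, 0.1007]
orientation: [-1.203, 1.213, 1.204]
contact_force: [-0.5, 3.9, -4.1]
grip_width: 0.0283
```

```bash
python3 dr.py f; python3 - <<'E'
from h import *
p=r.grab_frame("scene"); C,u,v=cloud(p)
top=(C[:,0]>.35)&(C[:,0]<.62)&(C[:,1]>.17)&(C[:,1]<.42)&(abs(C[:,2]-.094)<.004)
for x in (.42,.46): 
    q=C[top&(abs(C[:,0]-x)<.01)]; print(x,np.percentile(q[:,1],[1,3]))
E
```

```text
11.05 [0.4961 0.0246 0.1007] [-0.5  3.9 -4.1]
scene 523 face y 0.14400000000000004 113 [0.4586 0.1453 0.0349]
side 673 face y 0.2560000000000001 139 [0.4718 0.2567 0.0365]
0.42 [0.19447159 0.19589204]
0.46 [0.1956024  0.19673538]
```

Request:
play_rows([
  [-1, 0, 0.002, 0, 0],
  [-1, 0, 0.004, 0, 0],
  [-1, 0, 0.004, -0.005, 0],
  [-1, 0, 0.004, -0.01, 0],
  [-1, 0, 0.004, -0.015, 0],
  [-1, 0, 0.004, -0.02, 0],
  [-1, 0, 0.004, -0.022, 0],
  [-1, 0, 0.004, -0.022, 0],
])

```text
clock: 12.0
tcp_pos: [0.4959, 0.0282, 0.0783]
orientation: [-1.203, 1.214, 1.204]
contact_force: [-0.4, -0.4, -3.0]
grip_width: 0.0286
```

```bash
python3 dr.py g; python3 tip.py g2
```

```text
12.0 [0.4959 0.0282 0.0783] [-0.4 -0.4 -3. ]
scene 506 face y 0.14400000000000004 111 [0.4586 0.1453 0.034 ]
side 677 face y 0.14400000000000004 142 [0.4568 0.1452 0.0344]
12.1 [0.4963 0.0283 0.0788] [-0.5 -0.1 -2.9]
scene 166
 tip [[0.4721, 0.124, 0.0144], [0.4955, 0.1407, 0.057], [0.5166, 0.1474, 0.0645]]
 rod [[0.4859, 0.0825, 0.0137], [0.4942, 0.1097, 0.018], [0.5054, 0.1228, 0.0601]]
side 168
 tip [[0.4763, 0.1247, 0.0157], [0.4952, 0.1407, 0.0563], [0.5165, 0.1475, 0.0658]]
 rod [[0.4848, 0.0804, 0.0161], [0.4944, 0.1126, 0.0204], [0.5048, 0.1224, 0.0618]]
```

View pics/scene_gz.png

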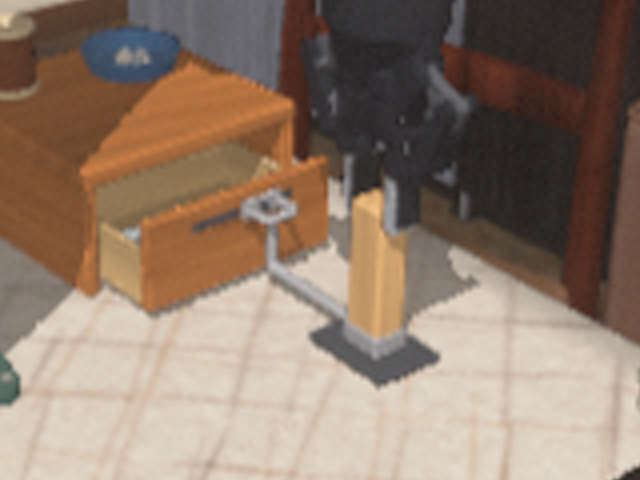

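View pics/side_gz.png

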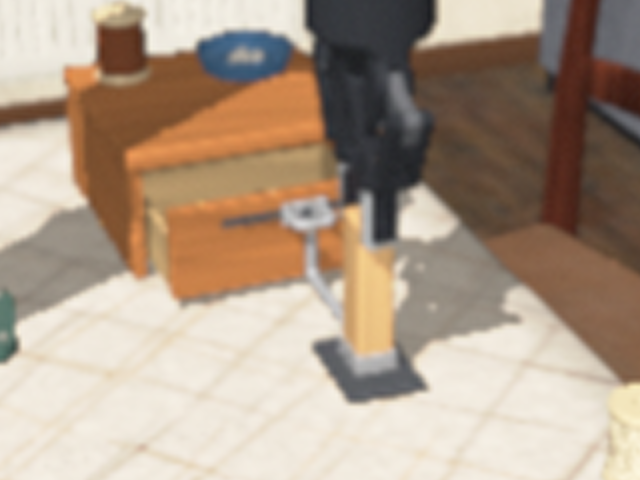

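Request:
play_rows([
  [-1, 0, -0.01, 0, 0],
  [-1, 0, -0.025, 0, 0],
  [-1, 0, -0.045, 0, 0],
  [-1, -0.015, -0.065, 0, 0],
  [-1, -0.03, -0.085, 0, 0],
  [-1, -0.03, -0.093, 0, 0],
  [-1, -0.03, -0.093, 0, 0],
  [-1, -0.03, -0.093, -0.001, 0],
  [-1, -0.03, -0.093, -0.002, 0],
  [-1, -0.03, -0.093, -0.002, 0],
])

```text
clock: 13.2
tcp_pos: [0.4666, -0.0638, 0.0766]
orientation: [-1.204, 1.212, 1.205]
contact_force: [-0.3, -0.2, -2.9]
grip_width: 0.0281
```

Request:
play_rows([
  [-1, 0, 0, -0.001, 0],
  [-1, 0, 0, -0.001, 0],
])

```text
clock: 13.4
tcp_pos: [0.4667, -0.064, 0.0761]
orientation: [-1.204, 1.212, 1.204]
contact_force: [-1.0, 1.2, 3.9]
grip_width: 0.0285
```

Request:
play_rows([
  [0, 0, 0, 0, 0],
  [0.4, 0, 0, 0, 0],
  [1, 0, 0, 0, 0],
  [1, 0, 0, 0, 0],
  [1, 0, 0, 0, 0],
  [1, 0, 0, 0.02, 0],
  [1, 0, 0, 0.05, 0],
  [1, 0, 0, 0.09, 0],
  [1, 0, 0, 0.13, 0],
  [1, 0, 0, 0.13, 0],
])

```text
clock: 14.4
tcp_pos: [0.4696, -0.0651, 0.2106]
orientation: [-1.207, 1.205, 1.197]
contact_force: [0.4, 0.4, -1.3]
grip_width: 0.0854
```

```bash
python3 dr.py h; python3 - <<'E'
from h import *
o=r.get_obs(); print(o["clock"],o["tcp_pos"],o["contact_force"].round(1),o["grip_width"])
for n in["scene","side"]:
    p=r.grab_frame(n)
    for l in["spool_brown","dish","spool_cream","hook"]:
        m=r.outline_of(p,l)
        if m: C,_,_=cloud(p,None,m[0]["mask"]); print(n,l,np.percentile(C,[2,50,98],axis=0).round(3).tolist())
E
```

```text
14.4 [ 0.4696 -0.0651  0.2106] [ 0.4  0.4 -1.3]
scene 531 face y 0.14400000000000004 137 [0.4648 0.1451 0.0337]
side 769 face y 0.14400000000000004 142 [0.4653 0.1455 0.0339]
14.5 [ 0.46674229 -0.06456499  0.20648228] [ 0.5  0.7 -0.4] 0.08542840696973687
scene spool_brown [[0.405, 0.319, -0.715], [0.418, 0.327, 0.121], [1.418, 2.209, 0.143]]
scene dish [[0.477, 0.283, -0.763], [0.513, 0.322, 0.101], [1.7, 2.232, 0.11]]
scene spool_cream [[0.574, -0.148, 0.002], [0.583, -0.136, 0.033], [0.609, -0.114, 0.049]]
scene hook [[0.441, -0.097, -0.002], [0.458, -0.07, 0.027], [0.489, 0.047, 0.105]]
side spool_brown [[0.405, 0.14, 0.002], [0.476, 0.148, 0.04], [0.555, 0.261, 0.073]]
side dish [[0.478, 0.283, 0.096], [0.511, 0.324, 0.105], [0.545, 0.354, 0.113]]
side spool_cream [[0.574, -0.148, 0.0], [0.587, -0.139, 0.033], [0.611, -0.111, 0.05]]
side hook [[0.442, -0.099, 0.003], [0.46, -0.077, 0.036], [0.483, 0.018, 0.107]]
```

View pics/scene_hz.png

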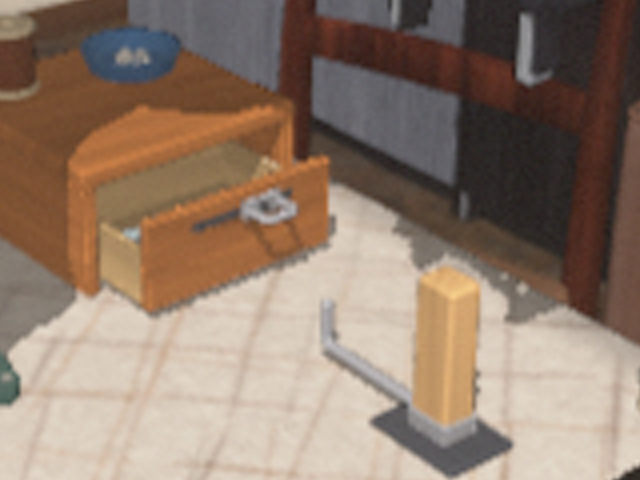

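View pics/side_hz.png

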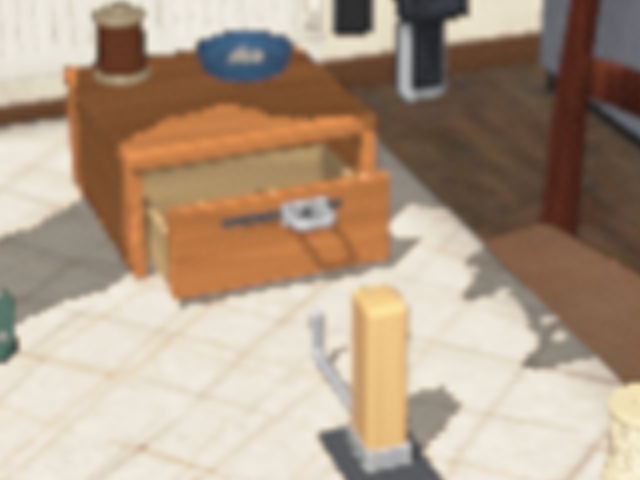

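```bash
python3 -c "
from bench import r
print(r.get_obs()['clock']); print(r.hand_in())"
```

```text
15.0
the job is handed in; nothing more can be done
None
```

The drawer is out nearly to its stop, and the hooked rod stands on its foot again, well clear of the eye. I handed the job in at about 15 s of the 58 s allowed.

- **Pull:** I found the eye in the camera images, about 15 mm to the side of the slot middle. I brought the tip up through its opening from below without any contact force, then pulled with about 5 N.
- **Drawer:** In the last check the drawer face was at y ≈ 0.145, against about 0.244 at the start. That is roughly 99 mm of travel of the 105 mm, and it did not move when I unhooked.
- **Rod:** It stands upright with its tip about 80 mm from the eye. The gripper is open and about 10 cm above it, touching nothing.
- **Bystanders:** The dish and the cream spool measured at their starting positions from both cameras. The brown spool measured in place from the scene camera. In the side picture the network marked the drawer front as the spool, but the picture itself shows it in its place.

I kept to small forces throughout: the readings I took stayed under about 10 N. I did not measure the exact distance between the hand and the cabinet, but the plan kept about 20 mm and no contact force showed.

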